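# Seat the sample tube in the tube reader's V-rail

## Task

Three capped sample tubes lie in the steel rest. Take the one that is both wide and long, lay it in the V-rail of the tube reader with its plain base end towards the back stop but two or three centimetres short of it, then push it along the rail until it rests on both flanks with its base against the stop, and let go. Leave the short tube and the slim tube lying where they are.

Things in the scene. Friction and masses are not known exactly. Their poses are not given: they have to be found in the camera images.
- long_tube_center (a point): Centre of the long wide tube: white cylinder, diameter 38, length 120 mm, 75 to 155 g, ribbed blue cap (same diameter, last 22 mm) at its -x end, flat plain base at +x; the point is on the axis half-way along. x runs from cap to base and points away from the robot within 20 degrees; y, z roll with the tube. Starts lying in any of the 3 lanes of a steel rest, axis 24 mm above the bench.
- stop (a point): Point on the face of the reader's fixed back stop (40 wide, top 68 mm above the bench; low housing behind it) where the seated tube's axis meets it, 55 mm above the bench. x: level, along the V-rail into the stop, away from the robot within 20 degrees; z up. The 90-degree V-rail runs 120 mm back from it; flanks' top edges 44 mm above the bench, 37 mm wide outside; base plate 10 mm thick.
- short_tube_center (a point): Centre of the short wide tube, to be left alone: 38 mm in diameter, 76 mm long, same white body and blue cap, in another lane, axis 24 mm above the bench, x from cap to base. The rest: flat steel plate 130 x 230 x 5 mm, parallel lanes 78 mm apart, pairs of 5 mm high ridges keep the tubes from rolling, none in the middle 50 mm of a lane's length.
- slim_tube_center (a point): Centre of the slim tube, to be left alone: 20 mm in diameter, 120 mm long, same white body and blue cap, in another lane of the rest, axis 15 mm above the bench, x from cap to base.
There are look-alikes about, which are no part of the job. There is more than one size of the part that bears stop; the job needs the largest.

How it is judged:
By the outcome, as a careful person would: the job done as asked, in the order asked, and still so for the second after the job is handed in, with the robot touching nothing.
It also fails if it takes over 42 s, if anything falls off the work surface, if the arm or the gripper's body presses on something with over 40 N, if the wrist force passes 120 N, or if a joint passes its speed limit or range.

## Robot

A 6-joint arm with a two-finger parallel gripper is mounted at the origin on the work surface. World frame = base frame: x ahead of the robot, y to its left, z up, the work surface at z = 0. Lengths are in mm, angles in rad, forces in N, time in s.
With the tool pointing down it reaches from about 300 to 875 mm from the base axis. Payload 6.4 kg.
Tool frame: the origin (TCP) lies between the finger pads; the fingertips stand 14 mm ahead of it and the grasp point (between the pads) lies 5 mm behind it; x points along the fingers, y is the direction in which the jaws open and shut, and the axes are right-handed (so a half turn about x gives the same grasp; the last joint's range is limited). The gripper opens to 85 mm and grips with 20 to 120 N. Pads are 22 mm wide; open, the fingers measure 114 mm over their backs; the gripper's body (76 mm by 85 mm) begins 54 mm behind the grasp point. The pads swing forward as they close: fully open they stand 13 mm farther back than shut.
Start: joints at [-1.526, 0.181, 1.607, -0, 1.354, -0.206], TCP at [142.718, -557.021, 245.288] pointing down, gripper open.
Joint ranges: [-2.99, 2.99], [-0.89, 2.07], [0.3, 2.58], [-1.14, 4.28], [0, 2.63], [-3.12, 3.12]. Speed limits (rad/s): [2.57, 2.57, 3.01, 3.14, 3.14, 3.14].

## Interface

Orientations are given as [roll, pitch, yaw] about the fixed x, y, z axes, in that order (R = Rz(yaw) Ry(pitch) Rx(roll)).
In Python, from plant import bot gives the robot as it stands. The module is installed in compiled form; this text tells all that it offers.
- The arm moves only by the tool move_arm, never from a script. Its argument "commands" is a list of rows, each a list of 3 entries, a list of its own where there are three numbers: the closure, from -1 (fully open) to 1 (shut), then the shift along the tool's x, y, z each as a share of 0.25 m, from -1 to 1, then the turn about the tool's x as a share of 90 degrees, from -1 to 1. A call has 1 to 12 rows; each row is the pose to reach, as a shift and turn from the pose commanded when the call began, along the tool's axes at that moment; what a row does not reach only later rows make up. A row lasts 1/10 s, in which the tool goes at most 50 mm and 8.59 degrees, less where a joint would pass 70% of its speed; a pose out of reach is approached as far as the arm can. A call with a number of a shift or a turn outside -1 to 1 is refused whole. A call with a gripper value outside its range is refused whole. The fingers move at their own pace and stop on an object; the grip force is fixed at half the most. Time passes only in rows, so rows that repeat a pose let the fingers close. It gives the time, the measured TCP pose, the force and the opening at its end, in the units of the state.
- bot.observe(): the state, without advancing time (a new reading comes with each control period).
- bot.capture(name): name is "scene" or "top"; returns a dict with "color" (420x560x3 uint8, red, green, blue), "camera_matrix" (3x3 intrinsics, pixels), "distortion" ([k1, k2, p1, p2, k3] as OpenCV has them; the pictures are not rectified), "extrinsics" (4x4, takes a point from camera to world coordinates). Camera axes: x right, y down, z forward; pixel columns grow to the right and rows downward; lengths in mm; the calibration is good to about 2 mm. A picture is of the moment at which its call begins. There is no depth.
- bot.hand_in(): hands the job in, once; it reports no verdict.
The state is a dict: "t": time; "joint_positions": joint angles; "dq": joint speeds; "effort": joint torques, N m; "position": TCP position; "tcp_rot": TCP orientation; "wrist_force": force on the tool from outside, world axes, zero at the start; "wrist_torque": the same for the moment, N m; "width": finger opening in mm.
Only numpy, scipy, OpenCV 4.12 (cv2) and the standard library are available. Lean on these libraries where they do the work, as an engineer would, in place of code of your own. Each camera call takes 0.05 s, during which the arm holds its last target. There are 200 camera calls.

## Working session

There is one attempt and no reset: what is moved stays moved. The work goes in short steps, Python scripts to look and compute and a tool call to move; the robot and the scene stay as the last step left them, time stands still between calls to the robot, and variables do not carry over. Pictures are saved under pics/ and viewed, about 8 in all and at most 12, crops included, and the job is handed in when it is done.

Besides the shell and the picture viewer there is one more tool, called as name(argument=value, ...) on one line, values as JSON. move_arm: Moves the arm, as the interface text tells. Shift numbers are shares of 0.25 m and turn numbers shares of 90 degrees, none past 1 either way. Its arguments: {"type":"object","properties":{"commands":{"type":"array"}},"required":["commands"]}

```bash
mkdir -p pics
cat > h.py <<'E'
import numpy as np, cv2, pickle
from plant import bot
def snap(n,name):
    c=bot.capture(n); pickle.dump(c,open(f'pics/{name}.pkl','wb'))
    cv2.imwrite(f'pics/{name}.png',c['color'][:,:,::-1]); return c
def load(name): return pickle.load(open(f'pics/{name}.pkl','rb'))
def p2w(c,uv,z):
    uv=np.array(uv,float).reshape(-1,1,2)
    n=cv2.undistortPoints(uv,c['camera_matrix'],np.array(c['distortion'])).reshape(-1,2)
    d=np.c_[n,np.ones(len(n))]@c['extrinsics'][:3,:3].T; o=c['extrinsics'][:3,3]
    z=np.broadcast_to(z,len(d))
    return o+d*((z-o[2])/d[:,2])[:,None]
def w2p(c,P):
    T=np.linalg.inv(c['extrinsics'])
    return cv2.projectPoints(np.array(P,float).reshape(-1,1,3),cv2.Rodrigues(T[:3,:3])[0],T[:3,3],c['camera_matrix'],np.array(c['distortion']))[0].reshape(-1,2)
E
python3 - <<'E'
from h import *
for n in('top','scene'):
    c=snap(n,n+'0'); print(c['extrinsics'].round(3),c['camera_matrix'].round(1))
print(bot.observe())
E
```

```text
[[-2.400000e-02 -9.940000e-01  1.110000e-01  3.875810e+02]
 [-1.000000e+00  2.400000e-02 -5.000000e-03  3.590300e+01]
 [ 2.000000e-03 -1.110000e-01 -9.940000e-01  1.025433e+03]
 [ 0.000000e+00  0.000000e+00  0.000000e+00  1.000000e+00]] [[515.3   0.  280.1]
 [  0.  515.3 207.6]
 [  0.    0.    1. ]]
[[ 6.78000e-01  4.24000e-01 -6.00000e-01  9.18636e+02]
 [ 7.35000e-01 -3.90000e-01  5.55000e-01 -4.07565e+02]
 [ 1.00000e-03 -8.18000e-01 -5.76000e-01  5.21997e+02]
 [ 0.00000e+00  0.00000e+00  0.00000e+00  1.00000e+00]] [[392.2   0.  284.2]
 [  0.  392.2 215.7]
 [  0.    0.    1. ]]
{'t': 0.1, 'joint_positions': array([-1.52628927e+00,  1.81464613e-01,  1.60791154e+00,  3.31114910e-05,
        1.35379588e+00, -2.06292824e-01]), 'dq': array([-2.81098271e-04, -1.32892465e-03, -3.69332691e-03,  7.19349574e-04,
        3.96311915e-05,  9.26947105e-04]), 'effort': array([-5.08923295e-04, -4.45882452e+01, -3.52239311e+01, -2.93104131e-04,
        4.20081298e-03, -7.88789663e-06]), 'position': array([ 142.71207865, -556.52012743,  244.47371672]), 'tcp_rot': array([-1.79755231,  1.56921661,  1.59483306]), 'wrist_force': array([-0.74328763,  1.10037117,  0.12416824]), 'wrist_torque': array([-0.00564923,  0.02614688, -0.01008348]), 'width': 85.49073365029992}
```

View pics/top0.png

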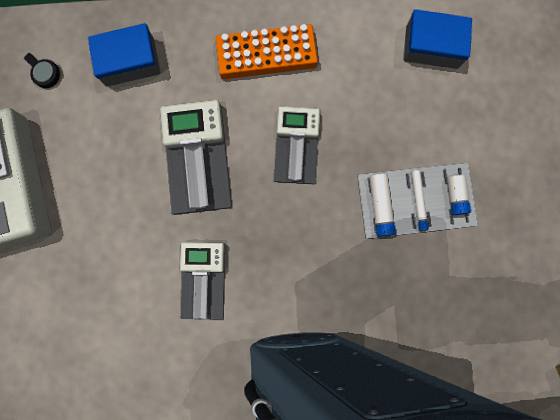

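View pics/scene0.png

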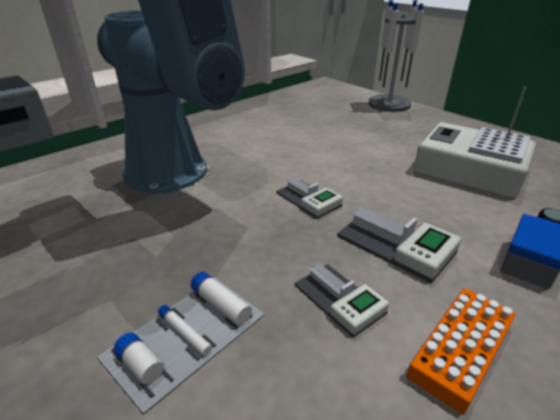

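The largest reader is at about (195,160) in the top view. The long wide tube is in the left lane, about (383,205). I'll zoom in on both.

Run:
```python
import cv2,numpy as np
a=cv2.imread('pics/top0.png')
A=cv2.resize(a[125:225,155:245],None,fx=5.5,fy=5.5,interpolation=cv2.INTER_CUBIC)
B=cv2.resize(a[160:245,355:407],None,fx=5.5,fy=5.5,interpolation=cv2.INTER_CUBIC)
o=np.zeros((550,800,3),np.uint8);o[:A.shape[0],:A.shape[1]]=A;o[:B.shape[0],500:500+B.shape[1]]=B
for i in range(10): cv2.putText(o,str(125+10*i),(0,55*i+5),0,.35,(0,0,255))
for i in range(9): cv2.putText(o,str(155+10*i),(55*i,545),0,.35,(0,0,255))
cv2.imwrite('pics/crop.png',o)
```

```text
(no output)
```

View pics/crop.png

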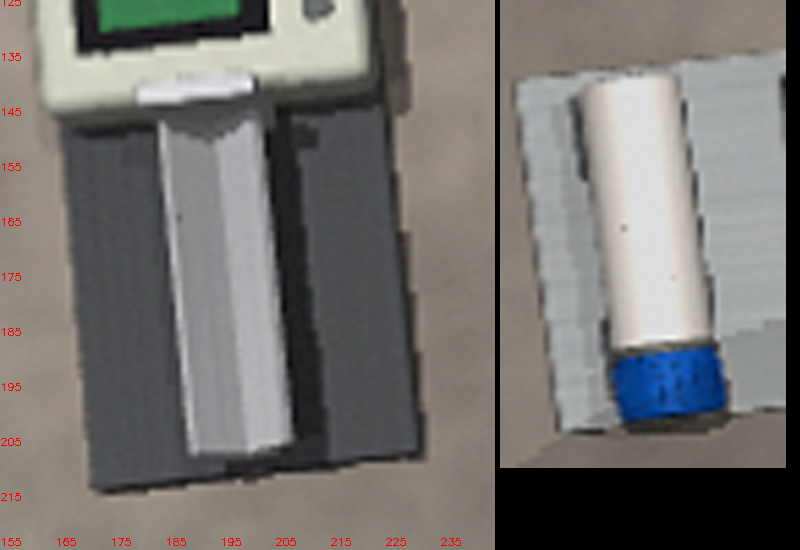

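```bash
cat > fit.py <<'E'
from h import *
from scipy.optimize import least_squares, minimize
def stopfit(c,px,names):
    M={'fl':(-120,18.5,-11),'fr':(-120,-18.5,-11),'sl':(0,20,13),'sr':(0,-20,13),'bl':(0,18.5,-11),'br':(0,-18.5,-11)}
    L=np.array([M[n] for n in names],float)
    def f(p):
        C,S=np.cos(p[2]),np.sin(p[2])
        W=np.c_[p[0]+C*L[:,0]-S*L[:,1],p[1]+S*L[:,0]+C*L[:,1],55+L[:,2]]
        return (w2p(c,W)-px).ravel()
    r=least_squares(f,[500,150,0.]); return r.x,r.fun.reshape(-1,2)
def cyl(p,z=24,r=19,L=120):
    a=np.linspace(0,2*np.pi,40,endpoint=False);C,S=np.cos(p[2]),np.sin(p[2])
    P=[]
    for s in(-L/2,L/2): P.append(np.c_[p[0]+C*s-S*r*np.cos(a),p[1]+S*s+C*r*np.cos(a),z+r*np.sin(a)])
    return np.vstack(P)
def hull(c,p,sc=8,**k):
    return cv2.convexHull((w2p(c,cyl(p,**k))+.5).astype(np.float32)*sc)
def tubefit(c,mask,p0,**k):
    sc=4; m=cv2.resize(mask.astype(np.uint8),None,fx=sc,fy=sc,interpolation=cv2.INTER_LINEAR)>0
    def f(p):
        p=[p[0],p[1],p[2]/100]
        o=np.zeros(m.shape,np.uint8); cv2.fillPoly(o,[hull(c,p,sc,**k).astype(np.int32)],1)
        o=o>0; return 1-(o&m).sum()/(o|m).sum()
    r=minimize(f,[p0[0],p0[1],p0[2]*100],method='Nelder-Mead',options=dict(initial_simplex=[[p0[0]+a,p0[1]+b,p0[2]*100+d] for a,b,d in((0,0,0),(8,0,0),(0,8,0),(0,0,8))]))
    return [r.x[0],r.x[1],r.x[2]/100],r.fun
E
python3 - <<'E'
from fit import *
c=load('top0')
px=np.array([(189.5,207.2),(208.1,205.5),(180.1,143.7),(201.2,141.9),(184.1,147.2),(203.2,147.2)])-.4
p,res=stopfit(c,px,['fl','fr','sl','sr','bl','br']);print('stop',p,res.round(1).tolist())
def tm(c,box,v):
    i=c['color'].astype(int);m=(i.min(2)>v)|((i[:,:,2]>i[:,:,0]+50))
    o=np.zeros(m.shape,bool);x0,y0,x1,y1=box;o[y0:y1,x0:x1]=m[y0:y1,x0:x1];
    o=cv2.morphologyEx(o.astype(np.uint8),cv2.MORPH_OPEN,np.ones((3,3)));n,l,s,_=cv2.connectedComponentsWithStats(o)
    return l==1+np.argmax(s[1:,4])
g=p2w(c,[(383,204)],24)[0]
out=c['color'][:,:,::-1].copy()
for v in(180,200):
    m=tm(c,(362,165,402,242),v);q,e=tubefit(c,m,[g[0],g[1],.08]);print('tube',q,e,m.sum())
s=load('scene0')
for v in (150,180):
    m=tm(s,(180,262,260,330),v);q2,e=tubefit(s,m,q);print('tube scene',q2,e,m.sum())
# scene overlay
im=cv2.resize(s['color'][:,:,::-1],None,fx=4,fy=4,interpolation=cv2.INTER_CUBIC)
cv2.polylines(im,[hull(s,q,4).astype(np.int32)],1,(0,0,255),1)
C,S=np.cos(p[2]),np.sin(p[2])
for a,b,z in [(-120,18.5,44),(-120,-18.5,44),(0,18.5,44),(0,-18.5,44),(0,20,68),(0,-20,68)]:
    u=w2p(s,[[p[0]+C*a-S*b,p[1]+S*a+C*b,z]])[0]; cv2.circle(im,tuple(int(t) for t in (u+.5)*4),3,(0,0,255),1)
A=im[190*4:290*4,330*4:470*4];B=im[258*4:333*4,175*4:270*4]
o=np.zeros((600,800,3),np.uint8);o[:400,:560]=A;
o[300:600,420:800]=B
cv2.imwrite('pics/ov.png',o)
E
```

```text
stop [6.22422588e+02 1.98768363e+02 8.38394091e-02] [[-0.4, 0.7], [0.1, 0.4], [0.7, 0.7], [0.4, 0.2], [-0.2, -0.0], [-0.5, -2.1]]
tube [np.float64(502.06149600077566), np.float64(-170.8476180746322), np.float64(0.1273400127473385)] 0.5079096912916603 612
tube [np.float64(505.8272498434706), np.float64(-171.06197035440232), np.float64(0.16141224920034136)] 0.6512615794052921 437
tube scene [np.float64(483.9279486802893), np.float64(-168.89360303317403), np.float64(0.10592901134162976)] 0.40363203089691446 917
tube scene [np.float64(474.44771226898), np.float64(-154.96215797518266), np.float64(-0.07234062535440688)] 0.6363109824014257 516
```

View pics/ov.png

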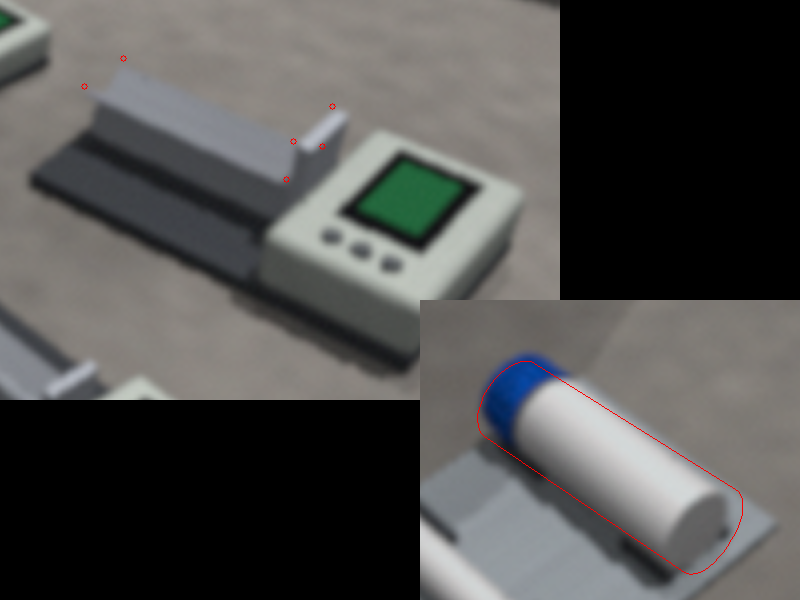

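```bash
cat > j.py <<'E'
from fit import *
t=load('top0');s=load('scene0')
M={'fl':(-120,18.5,-11),'fr':(-120,-18.5,-11),'sl':(0,20,13),'sr':(0,-20,13),'bl':(0,18.5,-11),'br':(0,-18.5,-11)}
tp=dict(zip(['fl','fr','sl','sr','bl'],np.array([(189.5,207.2),(208.1,205.5),(180.1,143.7),(201.2,141.9),(184.1,147.2)])-.4))
sp={k:np.array([330+x/4,190+y/4])-.4 for k,(x,y) in dict(fr=(97,98),fl=(124,68),br=(291,183),sr=(298,145),sl=(335,112)).items()}
def f(p,use='ts'):
    C,S=np.cos(p[2]),np.sin(p[2]);o=[]
    for c,d,n in((t,tp,'t'),(s,sp,'s')):
        if n in use:
            L=np.array([M[k] for k in d],float)
            o.append((w2p(c,np.c_[p[0]+C*L[:,0]-S*L[:,1],p[1]+S*L[:,0]+C*L[:,1],55+L[:,2]])-np.array(list(d.values()))).ravel())
    return np.concatenate(o)
for u in('t','s','ts'):
    r=least_squares(f,[620,198,.08],args=(u,),loss='soft_l1');print(u,r.x.round(3),f(r.x,u).reshape(-1,2).round(1).tolist())
T=np.array([(585,82),(630,73),(678,78),(595,190),(612,330),(700,250),(714,345),(622,418),(727,408),(613,380),(726,370)],float)
T=np.c_[355+(T[:,0]-500)/5.5,160+T[:,1]/5.5]-.4
S_=np.array([(483,400),(528,353),(510,443),(600,515),(640,546),(727,510),(718,488),(640,428),(575,378)],float)
S_=np.c_[175+(S_[:,0]-420)/4,258+(S_[:,1]-300)/4]-.4
def g(p,use='ts'):
    o=[]
    for c,d,n in((t,T,'t'),(s,S_,'s')):
        if n in use:
            h=cv2.convexHull(w2p(c,cyl(p)).astype(np.float32)); o+=[cv2.pointPolygonTest(h,(float(a),float(b)),True) for a,b in d]
    return np.array(o)
for u in('t','s','ts'):
    r=least_squares(g,[495,-170,.1],args=(u,),loss='soft_l1',diff_step=1e-3);print(u,r.x.round(3),g(r.x,u).round(1).tolist())
E
python3 j.py
```

```text
t [6.23214e+02 1.99277e+02 9.00000e-02] [[-0.3, 0.3], [0.2, -0.1], [0.4, 0.4], [0.1, -0.2], [-0.5, -0.3]]
s [6.26999e+02 1.96553e+02 1.07000e-01] [[-2.7, -1.1], [-0.1, -0.8], [0.3, 0.6], [0.3, 0.7], [0.5, -0.1]]
ts [6.24329e+02 1.99178e+02 9.40000e-02] [[-0.0, -0.2], [0.4, -0.8], [0.5, -0.1], [0.2, -0.8], [-0.4, -0.9], [-2.6, -2.4], [0.2, -2.0], [-0.3, -0.7], [-0.2, -0.6], [0.2, -1.1]]
t [ 5.00806e+02 -1.69055e+02  9.90000e-02] [-0.2, -0.1, 0.3, 1.2, 0.7, 0.9, 0.9, 0.2, -0.4, -0.4, -0.6]
s [ 5.01829e+02 -1.70604e+02  7.60000e-02] [0.5, 0.5, -0.3, 0.1, 0.5, 1.1, 0.1, -0.1, -0.2]
ts [ 5.00841e+02 -1.70284e+02  7.10000e-02] [-0.4, -0.1, 1.2, 0.3, 0.4, 1.5, 1.0, 0.2, -0.1, -0.4, -0.6, 0.6, 0.9, -0.6, -0.0, 0.4, 0.7, 0.1, 0.1, 0.1]
```

```bash
cat > mv.py <<'E'
from h import *
from scipy.spatial.transform import Rotation as R
import sys
def plan(target,yaw,tilt=False):
    s=bot.observe();A=R.from_euler('xyz',s['tcp_rot']).as_matrix()
    d=A.T@(np.array(target)-s['position'])
    w=np.array([-np.sin(yaw),np.cos(yaw),0]);v=A.T@w; a=np.degrees(np.arctan2(v[2],v[1])); a=(a+90)%180-90
    print('t',s['t'],'pos',s['position'].round(1),'F',s['wrist_force'].round(1),'w',round(s['width'],1),'q',s['joint_positions'].round(2))
    print('axes',A.round(3).tolist());print('shift share',(d/250).round(3),'mm',d.round(1),'turn deg',a.round(2),'share',(a/90).round(3))
E
python3 - <<'E'
from mv import *
t=load('top0')
w=p2w(t,[(357.5,173.8),(365.5,237.8)],5);print('lane yaw',np.arctan2(*(w[0]-w[1])[[1,0]]))
plan([501,-170,130],.085)
E
```

```text
lane yaw 0.08286315835822491
t 0.1 pos [ 142.7 -556.5  244.5] F [-0.7  1.1  0.1] w 85.5 q [-1.53  0.18  1.61  0.    1.35 -0.21]
axes [[-0.0, 0.248, -0.969], [0.002, -0.969, -0.248], [-1.0, -0.002, -0.0]]
shift share [ 0.46  -1.141 -1.772] mm [ 115.1 -285.3 -443. ] turn deg 9.5 share 0.106
```

move_arm(commands=[[-1,[0.1,-0.57,-0.89],0.106],[-1,[0.1,-0.57,-0.89],0.106],[-1,[0.1,-0.57,-0.89],0.106],[-1,[0.1,-0.57,-0.89],0.106],[-1,[0.1,-0.57,-0.89],0.106],[-1,[0.1,-0.57,-0.89],0.106],[-1,[0.1,-0.57,-0.89],0.106]])

```text
t: 0.8
position: [324.2, -361.4, 219.7]
tcp_rot: [-1.447, 1.569, 1.783]
wrist_force: [-0.3, -0.1, 0.9]
width: 85.5
```

```bash
python3 -c "
from mv import *
plan([501,-170,130],.083)"
```

```text
t 0.8 pos [ 324.2 -361.4  219.7] F [-0.3 -0.1  0.9] w 85.5 q [-1.08  0.    1.85  0.    1.29  0.4 ]
axes [[-0.0, 0.088, -0.996], [0.001, -0.996, -0.088], [-1.0, -0.002, 0.0]]
shift share [ 0.36  -0.7   -0.772] mm [  89.9 -174.9 -193. ] turn deg 0.3 share 0.003
```

move_arm(commands=[[-1,[0.34,-0.7,-0.772],0],[-1,[0.34,-0.7,-0.772],0],[-1,[0.34,-0.7,-0.772],0],[-1,[0.34,-0.7,-0.772],0],[-1,[0.34,-0.7,-0.772],0],[-1,[0.34,-0.7,-0.772],0],[-1,[0.34,-0.7,-0.772],0],[-1,[0.34,-0.7,-0.772],0]])

```text
t: 1.6
position: [500.1, -173.9, 135.0]
tcp_rot: [0.063, 1.57, -2.994]
wrist_force: [-0.4, 0.8, -0.1]
width: 85.3
```

```bash
python3 -c "
from mv import *
plan([501,-170,28],.083)
snap('scene','s1')
a=cv2.imread('pics/s1.png')[220:400,90:330];cv2.imwrite('pics/s1c.png',cv2.resize(a,None,fx=3,fy=3))"
```

```text
t 1.6 pos [ 500.1 -173.9  135. ] F [-0.4  0.8 -0.1] w 85.3 q [-0.56  0.21  1.81 -0.    1.12  0.93]
axes [[-0.001, 0.085, -0.996], [-0.0, -0.996, -0.085], [-1.0, 0.0, 0.001]]
shift share [ 0.428 -0.015 -0.005] mm [107.   -3.8  -1.3] turn deg 0.1 share 0.001
```

View pics/s1c.png

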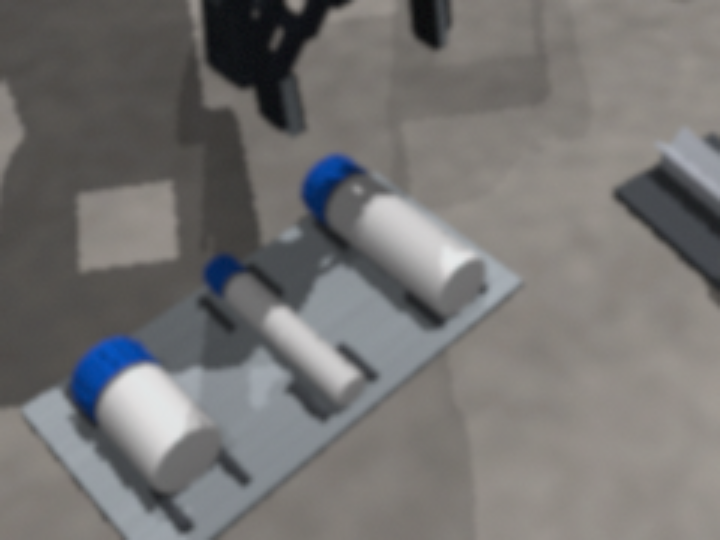

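The gripper is over the long tube and clear of the slim one. Next I'll descend and check.

move_arm(commands=[[-1,[0.2,-0.012,-0.005],0],[-1,[0.3,-0.012,-0.005],0],[-1,[0.4,-0.012,-0.005],0],[-1,[0.41,-0.012,-0.005],0],[-1,[0.41,-0.012,-0.005],0],[-1,[0.41,-0.012,-0.005],0]])

```text
t: 2.25
position: [502.3, -171.5, 34.5]
tcp_rot: [2.474, 1.568, -0.585]
wrist_force: [-0.0, -0.8, 0.6]
width: 85.1
```

```bash
python3 -c "
from mv import *
plan([501,-170,28],.083)"
```

```text
t 2.25 pos [ 502.3 -171.5   34.5] F [-0.  -0.8  0.6] w 85.1 q [-0.55  0.38  1.85 -0.    0.91  0.93]
axes [[0.002, 0.083, -0.997], [-0.002, -0.997, -0.083], [-1.0, 0.002, -0.002]]
shift share [ 0.026 -0.007  0.005] mm [ 6.5 -1.6  1.2] turn deg 0.01 share 0.0
```

move_arm(commands=[[-1,[0.024,-0.005,0.004],0],[-1,[0.024,-0.005,0.004],0],[1,[0.024,-0.005,0.004],0],[1,[0.024,-0.005,0.004],0],[1,[0.024,-0.005,0.004],0],[1,[0.024,-0.005,0.004],0],[1,[0.024,-0.005,0.004],0],[1,[0.024,-0.005,0.004],0],[1,[0.024,-0.005,0.004],0],[1,[0.024,-0.005,0.004],0],[1,[0.024,-0.005,0.004],0],[1,[0.024,-0.005,0.004],0]])

```text
t: 3.45
position: [500.9, -169.6, 27.5]
tcp_rot: [2.243, 1.569, -0.814]
wrist_force: [-1.2, -2.1, 5.5]
width: 36.4
```

```bash
python3 -c "
from mv import *
plan([501,-170,130],.083)"
```

```text
t 3.45 pos [ 500.9 -169.6   27.5] F [-1.2 -2.1  5.5] w 36.4 q [-0.55  0.39  1.85 -0.    0.9   0.94]
axes [[0.001, 0.084, -0.996], [-0.001, -0.996, -0.084], [-1.0, 0.001, -0.001]]
shift share [-0.41   0.002 -0.001] mm [-1.025e+02  6.000e-01 -1.000e-01] turn deg 0.08 share 0.001
```

move_arm(commands=[[-1,[0,0,0],0],[-1,[0,0,0],0],[-1,[0,0,0],0],[-1,[0.018,0,0],0],[-1,[0.018,0,0],0],[1,[0.018,0,0],0],[1,[0.018,0,0],0],[1,[0.018,0,0],0],[1,[0.018,0,0],0],[1,[0.018,0,0],0],[1,[0.018,0,0],0],[1,[0.018,0,0],0]])

```text
t: 4.65
position: [500.8, -169.5, 22.8]
tcp_rot: [2.225, 1.569, -0.832]
wrist_force: [0.1, -3.3, 4.8]
width: 36.6
```

```bash
python3 -c "
from mv import *
plan([501,-170,130],.083)"
```

```text
t 4.65 pos [ 500.8 -169.5   22.8] F [ 0.1 -3.3  4.8] w 36.6 q [-0.55  0.4   1.86 -0.    0.89  0.94]
axes [[0.001, 0.084, -0.996], [-0.001, -0.996, -0.084], [-1.0, 0.001, -0.001]]
shift share [-0.429  0.002 -0.001] mm [-107.2    0.6   -0.2] turn deg 0.07 share 0.001
```

Both grip heights give the same width, so it is only a sensor offset. I'll go back to the higher grip so the fingertips clear the rail flanks, then lift.

move_arm(commands=[[-1,[0,0,0],0],[-1,[0,0,0],0],[-1,[-0.022,0,0],0],[-1,[-0.022,0,0],0],[1,[-0.022,0,0],0],[1,[-0.022,0,0],0],[1,[-0.022,0,0],0],[1,[-0.022,0,0],0],[1,[-0.022,0,0],0],[1,[-0.022,0,0],0],[1,[-0.022,0,0],0],[1,[-0.022,0,0],0]])

```text
t: 5.85
position: [500.8, -169.5, 28.2]
tcp_rot: [2.153, 1.569, -0.905]
wrist_force: [-1.2, -4.5, 5.9]
width: 35.6
```

move_arm(commands=[[1,[-0.08,0,0],0],[1,[-0.2,0,0],0],[1,[-0.35,0,0],0],[1,[-0.5,0,0],0],[1,[-0.5,0,0],0],[1,[-0.5,0,0],0]])

```text
t: 6.45
position: [500.3, -168.3, 152.7]
tcp_rot: [-2.372, 1.57, 0.854]
wrist_force: [0.8, 0.1, -2.5]
width: 35.9
```

```bash
python3 -c "
from mv import *
# tube centre target: base 27 short -> centre 87 back from stop
yaw=.092;st=np.array([624.3,199.2]);c=st-87*np.array([np.cos(yaw),np.sin(yaw)]);print(c)
plan([*c,150],yaw)
snap('scene','s2')
a=cv2.imread('pics/s2.png')[150:350,90:330];cv2.imwrite('pics/s2c.png',cv2.resize(a,None,fx=3,fy=3))"
```

```text
[537.66792438 191.2072862 ]
t 6.45 pos [ 500.3 -168.3  152.7] F [ 0.8  0.1 -2.5] w 35.9 q [-0.55  0.18  1.81  0.    1.15  0.94]
axes [[0.0, 0.084, -0.996], [0.001, -0.996, -0.084], [-1.0, -0.0, -0.0]]
shift share [ 0.012 -1.42  -0.27 ] mm [   2.9 -355.1  -67.5] turn deg -0.43 share -0.005
```

View pics/s2c.png

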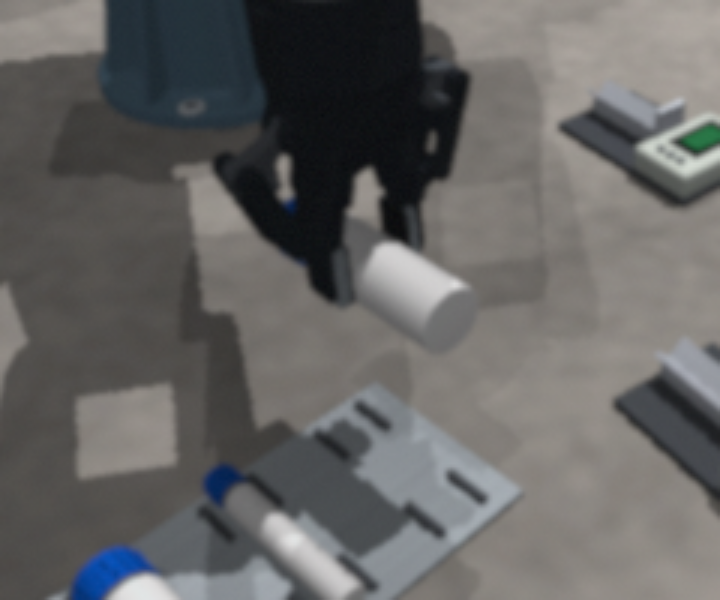

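The tube is held level and the other two are undisturbed. Carrying it over to the reader.

move_arm(commands=[[1,[0,-0.15,-0.03],0],[1,[0,-0.3,-0.06],0],[1,[0,-0.46,-0.09],0],[1,[0,-0.62,-0.12],0],[1,[0,-0.78,-0.15],-0.005],[1,[0,-0.9,-0.2],-0.005],[1,[0,-0.9,-0.2],-0.005],[1,[0,-0.9,-0.2],-0.005]])

```text
t: 7.3
position: [529.7, 60.3, 150.5]
tcp_rot: [-0.181, 1.566, 3.055]
wrist_force: [0.0, -0.1, -0.9]
width: 36.0
```

```bash
python3 -c "
from mv import *
plan([537.7,191.2,110],.092)"
```

```text
t 7.3 pos [529.7  60.3 150.5] F [ 0.  -0.1 -0.9] w 36.0 q [-0.11  0.2   1.79 -0.    1.16  1.37]
axes [[-0.004, 0.094, -0.996], [0.0, -0.996, -0.094], [-1.0, -0.001, 0.004]]
shift share [ 0.162 -0.518 -0.082] mm [  40.5 -129.5  -20.5] turn deg 0.12 share 0.001
```

move_arm(commands=[[1,[0.03,-0.15,-0.03],0],[1,[0.06,-0.3,-0.06],0],[1,[0.1,-0.42,-0.08],0],[1,[0.14,-0.518,-0.082],0],[1,[0.162,-0.518,-0.082],0],[1,[0.162,-0.518,-0.082],0],[1,[0.162,-0.518,-0.082],0]])

```text
t: 8.0
position: [539.6, 188.8, 111.8]
tcp_rot: [0.359, 1.57, -2.692]
wrist_force: [0.3, -0.2, -2.2]
width: 36.1
```

```bash
python3 -c "
from mv import *
plan([537.7,191.2,61],.092)
t=snap('top','t3');s=snap('scene','s3')
A=cv2.resize(t['color'][100:225,140:260,::-1],None,fx=3.2,fy=3.2,interpolation=cv2.INTER_CUBIC)
B=cv2.resize(s['color'][140:290,310:460,::-1],None,fx=2.66,fy=2.66,interpolation=cv2.INTER_CUBIC)
o=np.zeros((400,800,3),np.uint8);o[:A.shape[0],:A.shape[1]]=A;o[:B.shape[0],400:400+B.shape[1]]=B[:,:400]
cv2.imwrite('pics/c3.png',o)"
```

```text
t 8.0 pos [539.6 188.8 111.8] F [ 0.3 -0.2 -2.2] w 36.1 q [ 0.13  0.33  1.72 -0.    1.1   1.61]
axes [[-0.001, 0.09, -0.996], [-0.001, -0.996, -0.09], [-1.0, 0.0, 0.001]]
shift share [ 0.203 -0.01   0.007] mm [50.8 -2.6  1.7] turn deg -0.08 share -0.001
```

View pics/c3.png

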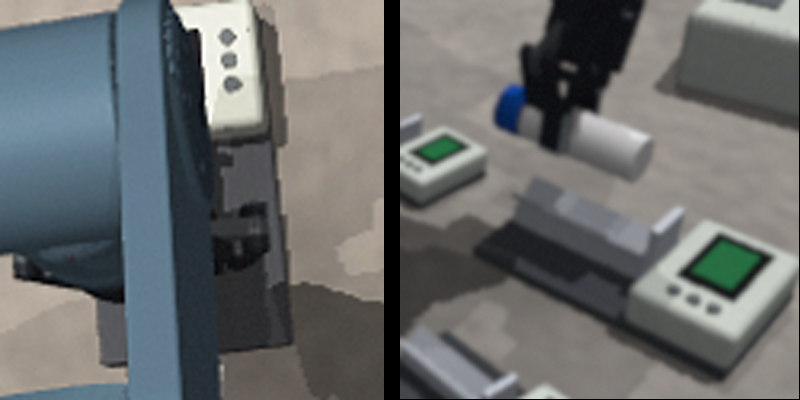

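move_arm(commands=[[1,[0.06,-0.008,0.006],0],[1,[0.12,-0.008,0.006],0],[1,[0.16,-0.008,0.006],0],[1,[0.16,-0.008,0.006],0],[1,[0.16,-0.008,0.006],0]])

```text
t: 8.6
position: [537.7, 192.2, 71.6]
tcp_rot: [0.054, 1.569, -2.996]
wrist_force: [0.3, 0.5, -1.4]
width: 36.3
```

```bash
python3 -c "
from mv import *
plan([537.7,191.2,60],.092)
s=snap('scene','s4')
im=cv2.resize(s['color'][160:270,330:450,::-1],None,fx=5,fy=5,interpolation=cv2.INTER_CUBIC)
cv2.imwrite('pics/c4.png',im)"
```

```text
t 8.6 pos [537.7 192.2  71.6] F [ 0.3  0.5 -1.4] w 36.3 q [ 0.14  0.39  1.73 -0.    1.02  1.61]
axes [[-0.001, 0.092, -0.996], [-0.0, -0.996, -0.092], [-1.0, 0.0, 0.001]]
shift share [0.046 0.004 0.   ] mm [11.6  1.   0.1] turn deg 0.01 share 0.0
```

View pics/c4.png

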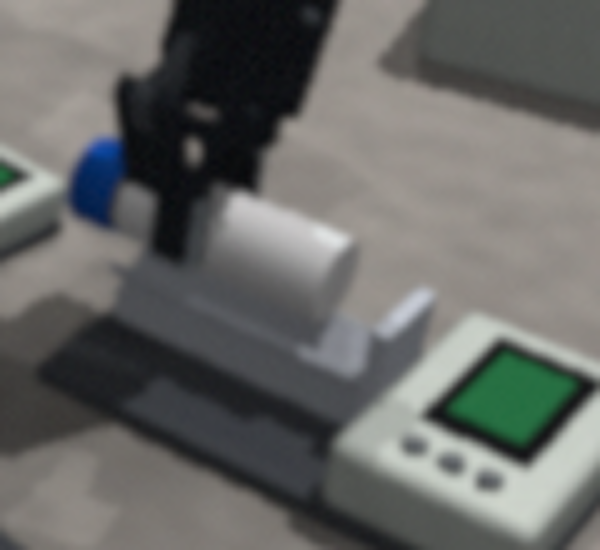

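The tube is above the rail, in line with it, and about 25 mm short of the stop. Lowering in small steps.

move_arm(commands=[[1,[0.02,0.002,0],0],[1,[0.036,0.002,0],0],[1,[0.036,0.002,0],0],[1,[0.036,0.002,0],0]])

```text
t: 9.05
position: [538.1, 191.7, 63.2]
tcp_rot: [-0.297, 1.571, 2.937]
wrist_force: [-0.5, 0.3, -0.6]
width: 35.9
```

move_arm(commands=[[1,[0.006,0,0],0],[1,[0.006,0,0],0],[1,[0.006,0,0],0]])

```text
t: 9.35
position: [538.1, 191.7, 61.9]
tcp_rot: [-3.017, 1.571, 0.217]
wrist_force: [-0.0, 0.4, -1.2]
width: 36.3
```

move_arm(commands=[[1,[0.006,0,0],0],[1,[0.006,0,0],0],[1,[0.006,0,0],0]])

```text
t: 9.65
position: [538.1, 191.7, 60.3]
tcp_rot: [0.64, 1.571, -2.41]
wrist_force: [0.3, -0.8, -1.0]
width: 36.3
```

move_arm(commands=[[1,[0.006,0,0],0],[1,[0.006,0,0],0],[1,[0.006,0,0],0]])

```text
t: 9.95
position: [538.5, 191.4, 59.6]
tcp_rot: [2.276, 1.57, -0.774]
wrist_force: [-2.9, -2.3, 5.4]
width: 36.0
```

Contact at the expected height with small side forces. Releasing.

move_arm(commands=[[-1,[0,0,0],0],[-1,[0,0,0],0],[-1,[0,0,0],0],[-1,[0,0,0],0],[-1,[0,0,0],0],[-1,[0,0,0],0]])

```text
t: 10.55
position: [538.1, 191.7, 58.7]
tcp_rot: [0.061, 1.571, -2.988]
wrist_force: [-0.1, 0.1, 0.7]
width: 85.4
```

```bash
python3 -c "
from mv import *
plan([537.7,191.2,60],.092)
s=snap('scene','s5')
im=cv2.resize(s['color'][160:270,330:450,::-1],None,fx=5,fy=5,interpolation=cv2.INTER_CUBIC)
cv2.imwrite('pics/c5.png',im)"
```

```text
t 10.55 pos [538.1 191.7  58.7] F [-0.1  0.1  0.7] w 85.4 q [ 0.13  0.41  1.74 -0.    0.99  1.61]
axes [[-0.0, 0.092, -0.996], [-0.0, -0.996, -0.092], [-1.0, 0.0, 0.0]]
shift share [-0.005  0.002  0.002] mm [-1.3  0.5  0.4] turn deg 0.01 share 0.0
```

View pics/c5.png

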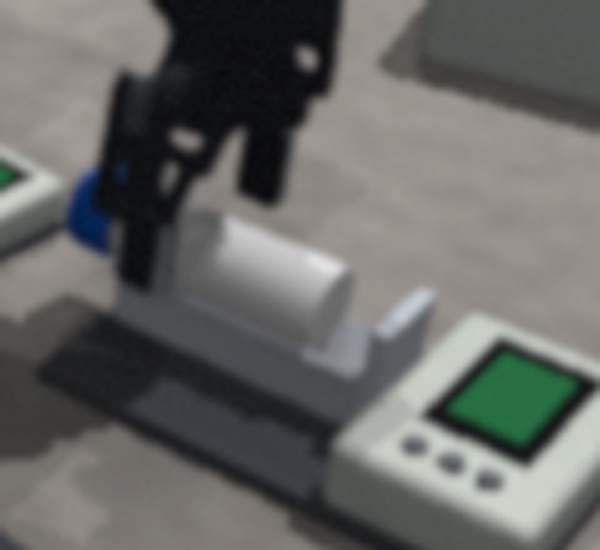

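The tube lies in the rail, released, about 25 mm short of the stop. Next I'll raise, move behind the cap and shut the fingers.

move_arm(commands=[[-1,[-0.1,0,0],0],[-1,[-0.24,0,0],0],[-1,[-0.24,0,0],0],[1,[-0.24,0.002,0.15],0],[1,[-0.24,0.002,0.344],0],[1,[-0.24,0.002,0.344],0],[1,[-0.24,0.002,0.344],0],[1,[-0.24,0.002,0.344],0],[1,[-0.24,0.002,0.344],0],[1,[-0.24,0.002,0.344],0],[1,[-0.24,0.002,0.344],0],[1,[-0.24,0.002,0.344],0]])

```text
t: 11.8
position: [452.8, 183.3, 118.7]
tcp_rot: [-0.077, 1.571, -3.127]
wrist_force: [0.0, 0.5, -0.9]
width: 0.2
```

```bash
python3 -c "
from mv import *
u=np.array([np.cos(.092),np.sin(.092)]);st=np.array([624.3,199.2])
c=st-(60+87+24)*u;print(c)
plan([*c,60],.092)
t=load('top0');print(p2w(t,[(181,243),(224,243)],40))
s=snap('scene','s6')
im=cv2.resize(s['color'][150:270,290:450,::-1],None,fx=5,fy=5,interpolation=cv2.INTER_CUBIC)
cv2.imwrite('pics/c6.png',im)"
```

```text
[454.02316171 183.49018322]
t 11.8 pos [452.8 183.3 118.7] F [ 0.   0.5 -0.9] w 0.2 q [0.14 0.15 1.93 0.   1.07 1.62]
axes [[-0.0, 0.092, -0.996], [-0.0, -0.996, -0.092], [-1.0, -0.0, 0.0]]
shift share [ 0.235 -0.    -0.005] mm [58.7 -0.1 -1.2] turn deg -0.0 share -0.0
[[433.62420677 223.10968561  40.        ]
 [431.84372184 140.35682642  40.        ]]
```

View pics/c6.png

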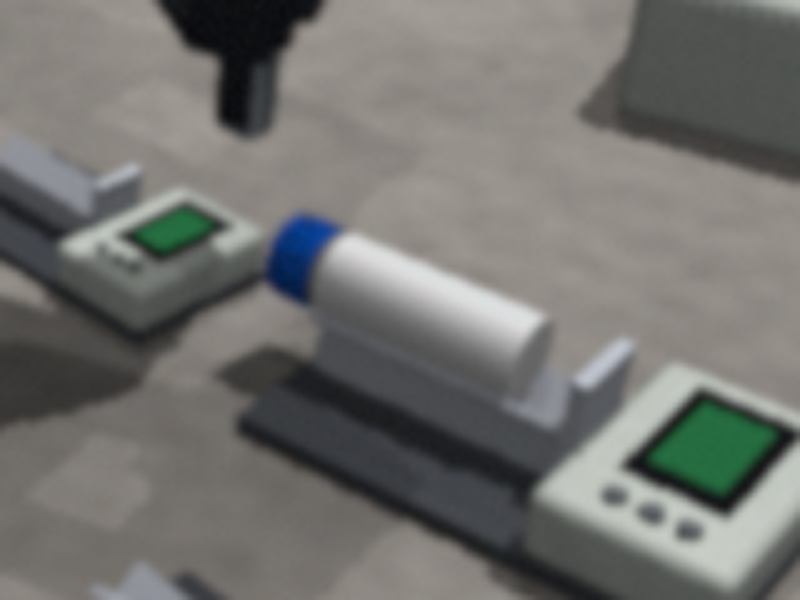

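The tube sits level on the flanks, short of the stop, and the shut fingers are behind the cap. Lowering, then pushing slowly.

move_arm(commands=[[1,[0.1,0,0],0],[1,[0.2,0,0],0],[1,[0.235,0,0],0],[1,[0.235,0,0],0],[1,[0.235,0,0],0]])

```text
t: 12.35
position: [453.1, 183.4, 60.7]
tcp_rot: [-3.089, 1.57, 0.145]
wrist_force: [0.8, 0.9, -0.4]
width: 0.3
```

move_arm(commands=[[1,[0,0,-0.01],0],[1,[0,0,-0.02],0],[1,[0,0,-0.03],0],[1,[0,0,-0.04],0],[1,[0,0,-0.05],0],[1,[0,0,-0.06],0],[1,[0,0,-0.07],0],[1,[0,0,-0.08],0],[1,[0,0,-0.09],0],[1,[0,0,-0.1],0],[1,[0,0,-0.11],0],[1,[0,0,-0.11],0]])

```text
t: 13.55
position: [478.7, 185.8, 59.7]
tcp_rot: [0.037, 1.568, -3.012]
wrist_force: [-1.1, 0.1, -0.7]
width: 0.0
```

move_arm(commands=[[1,[0,0,-0.008],0],[1,[0,0,-0.016],0],[1,[0,0,-0.024],0],[1,[0,0,-0.032],0],[1,[0,0,-0.04],0],[1,[0,0,-0.04],0]])

```text
t: 14.15
position: [490.5, 186.8, 60.2]
tcp_rot: [-3.082, 1.57, 0.152]
wrist_force: [0.6, -0.4, -0.4]
width: -0.0
```

move_arm(commands=[[1,[0,0,-0.004],0],[1,[0,0,-0.008],0],[1,[0,0,-0.008],0]])

```text
t: 14.45
position: [490.8, 186.9, 60.0]
tcp_rot: [0.066, 1.568, -2.983]
wrist_force: [-5.5, -1.2, 4.5]
width: 0.1
```

move_arm(commands=[[1,[0,0,-0.004],0],[1,[0,0,-0.008],0],[1,[0,0,-0.008],0]])

```text
t: 14.75
position: [492.1, 187.0, 59.9]
tcp_rot: [0.064, 1.567, -2.985]
wrist_force: [-7.5, -1.8, 5.3]
width: -0.1
```

move_arm(commands=[[1,[0,0,-0.006],0],[1,[0,0,-0.006],0],[1,[0,0,-0.006],0]])

```text
t: 15.05
position: [494.9, 187.3, 59.9]
tcp_rot: [-0.004, 1.57, -3.054]
wrist_force: [-3.7, -0.6, 2.3]
width: -0.1
```

move_arm(commands=[[1,[0,0,0.02],0],[1,[0,0,0.06],0],[1,[0,0,0.12],0],[1,[-0.1,0,0.12],0],[1,[-0.3,0,0.12],0],[1,[-0.5,0,0.12],0],[1,[-0.5,0,0.12],0],[1,[-0.5,0,0.12],0]])

```text
t: 15.85
position: [466.2, 184.7, 186.6]
tcp_rot: [-3.095, 1.567, 0.139]
wrist_force: [-0.7, -0.2, -0.9]
width: -0.0
```

```bash
python3 -c "
from mv import *
plan([454,183.5,60],.092)
s=snap('scene','s7');t=snap('top','t7')
A=cv2.resize(s['color'][180:280,325:460,::-1],None,fx=4,fy=4,interpolation=cv2.INTER_CUBIC)
C=cv2.resize(s['color'][250:400,90:280,::-1],None,fx=1.2,fy=1.2)
B=cv2.resize(t['color'][120:220,160:220,::-1],None,fx=4,fy=4,interpolation=cv2.INTER_CUBIC)
o=np.zeros((600,800,3),np.uint8)
for im,(y,x) in((A,(0,0)),(B,(0,550)),(C,(410,0))): o[y:y+im.shape[0],x:x+im.shape[1]]=im
cv2.imwrite('pics/c7.png',o)"
```

```text
t 15.85 pos [466.2 184.7 186.6] F [-0.7 -0.2 -0.9] w -0.0 q [ 0.14  0.08  1.85 -0.    1.21  1.62]
axes [[0.004, 0.092, -0.996], [0.001, -0.996, -0.092], [-1.0, -0.0, -0.004]]
shift share [0.506 0.    0.051] mm [1.266e+02 1.000e-01 1.270e+01] turn deg 0.02 share 0.0
```

View pics/c7.png

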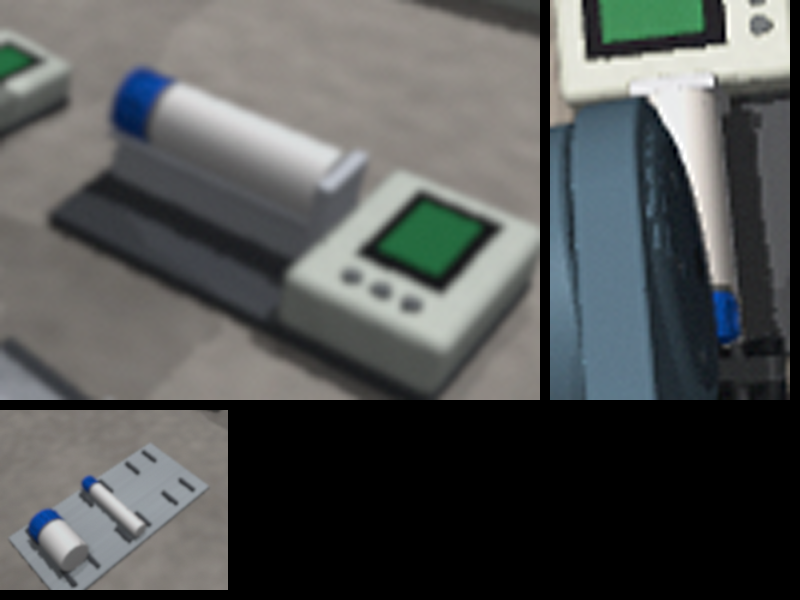

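The tube appears to be at the stop, but on the last step the force fell while the tube still moved. That means stick-slip, so contact isn't proven. I'll push again until the force clearly rises.

move_arm(commands=[[1,[0.2,0,0],0],[1,[0.4,0,0],0],[1,[0.506,0,0],0],[1,[0.506,0,0],0],[1,[0.506,0,-0.03],0],[1,[0.506,0,-0.06],0],[1,[0.506,0,-0.08],0],[1,[0.506,0,-0.1],0],[1,[0.506,0,-0.108],0],[1,[0.506,0,-0.108],0]])

```text
t: 16.95
position: [492.9, 187.0, 59.0]
tcp_rot: [-3.072, 1.57, 0.161]
wrist_force: [0.0, 0.8, -0.1]
width: -0.1
```

move_arm(commands=[[1,[0,0,-0.006],0],[1,[0,0,-0.006],0],[1,[0,0,-0.006],0]])

```text
t: 17.25
position: [493.7, 187.2, 58.5]
tcp_rot: [-0.128, 1.571, 3.106]
wrist_force: [0.4, 0.6, -0.5]
width: -0.2
```

move_arm(commands=[[1,[0,0,-0.006],0],[1,[0,0,-0.006],0],[1,[0,0,-0.006],0]])

```text
t: 17.55
position: [494.9, 187.3, 58.4]
tcp_rot: [0.012, 1.57, -3.038]
wrist_force: [-2.2, 0.3, 0.5]
width: 0.4
```

move_arm(commands=[[1,[0,0,-0.006],0],[1,[0,0,-0.006],0],[1,[0,0,-0.006],0]])

```text
t: 17.85
position: [494.9, 187.3, 58.3]
tcp_rot: [0.063, 1.566, -2.986]
wrist_force: [-7.7, -1.5, 7.9]
width: 0.3
```

move_arm(commands=[[1,[0,0,-0.006],0],[1,[0,0,-0.006],0],[1,[0,0,-0.006],0]])

```text
t: 18.15
position: [494.9, 187.3, 58.0]
tcp_rot: [0.062, 1.563, -2.987]
wrist_force: [-12.7, -1.7, 11.2]
width: 0.0
```

move_arm(commands=[[1,[0,0,-0.006],0],[1,[0,0,-0.006],0],[1,[0,0,-0.006],0]])

```text
t: 18.45
position: [494.9, 187.3, 57.7]
tcp_rot: [0.059, 1.56, -2.99]
wrist_force: [-18.8, -3.8, 15.5]
width: 0.2
```

move_arm(commands=[[1,[0,0,0.01],0],[1,[0,0,0.04],0],[1,[0,0,0.1],0],[1,[0,0,0.12],0],[1,[-0.1,0,0.12],0],[1,[-0.3,0,0.12],0],[1,[-0.5,0,0.12],0],[1,[-0.5,0,0.12],0],[1,[-0.5,0,0.12],0]])

```text
t: 19.35
position: [471.4, 185.1, 185.4]
tcp_rot: [-3.096, 1.566, 0.138]
wrist_force: [0.3, -0.1, -0.6]
width: 0.1
```

```bash
python3 -c "
from mv import *
plan([454,183.5,60],.092)
s7=load('s7');s=snap('scene','s8')
def crop(c): return cv2.resize(c['color'][195:250,345:425,::-1],None,fx=7,fy=5.4*1.3,interpolation=cv2.INTER_CUBIC)[:300]
cv2.imwrite('pics/c8.png',np.vstack([crop(s7),crop(s)]))
d=np.abs(s['color'].astype(int)-s7['color'])[195:250,345:425].max(2);print(d.max(),(d>25).sum())"
```

```text
t 19.35 pos [471.4 185.1 185.4] F [ 0.3 -0.1 -0.6] w 0.1 q [ 0.14  0.09  1.84 -0.    1.21  1.62]
axes [[0.005, 0.092, -0.996], [0.001, -0.996, -0.092], [-1.0, -0.0, -0.005]]
shift share [0.501 0.    0.072] mm [125.3   0.   18.1] turn deg 0.01 share 0.0
14 0
```

View pics/c8.png

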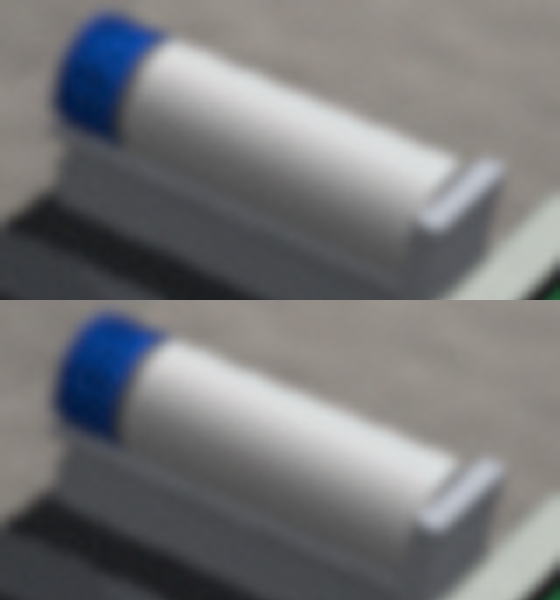

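The push reached a rigid stop: the position held at 494.9 mm while the force rose to 19 N. The two pictures are identical, so the tube was already seated, and the arm is now clear of it. Handing in.

```bash
python3 -c "
from plant import bot
print(bot.hand_in())"
```

```text
the job is handed in; nothing more can be done
None
```

The long wide tube is seated in the V-rail of the largest reader, with its base against the back stop. The job was handed in at about 19.4 s with the arm clear of everything.

- **What I did:** I took the tube from its lane and laid it in the rail about 25 mm short of the stop. I let go, then pushed it home from the cap end with the fingers shut. The grip was redone twice before lifting, to set its height.
- **First push not conclusive:** the force rose to 7.5 N and then dropped while the tube was still sliding, so I could not tell whether it had reached the stop.
- **Second push:** the tool position held at x = 494.9 mm, within about 1 mm of where I expected contact, while the push force rose from 2 to 19 N. That means the tube was against the stop.
- **Last checks:** pictures from before and after the second push show no difference, and the tube lies level on the flanks. In a picture taken just before the second push, the short and slim tubes were still in their lanes.
- **Disagreement:** the gripper read about 36 mm on the 38 mm tube. I took this to be an offset, since it read nearly the same at two grip heights.

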